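# Put three plaster figures back on their own plinths

### The job

The three plaster figures on the restorer's bench stand on one another's wooden plinths: put each on the plinth whose shape matches its own base (round, square or oblong), upright, in the middle, and with straight base edges parallel to the plinth's. Use the empty cork mat as the free spot on the way, and never stand a figure on the paint-stained bench itself. Plaster chips easily, so do not tip or drop the figures, and leave the paint jar, the bottle and the tin where they are.

Things in the scene. Friction and masses are not known exactly. Their poses are not given: they have to be found in the camera images.
- lady: white plaster robed standing lady, 141 mm tall, on a round base 60 mm in diameter, 12 mm high. Origin: centre of the underside, z up. Grip the upright round upper body, 34 mm in diameter, 80 to 115 mm above the underside; above it only neck and a head 25 mm wide. The robe widens below to 50 mm. Looks along -x. About 0.28 kg. Starts on the square plinth
- bust: white plaster bust, 111 mm tall, on a square base 60 x 60 x 14 mm. Origin: centre of the underside, z up, x and y along the base's edges. Grip the chest across x: a block, edges rounded, 36 mm thick along x, 60 mm wide along y, 36 to 80 mm above the underside; under it a thin foot, above it a head 29 mm wide, facing -x. About 0.32 kg. Starts on the oblong plinth
- sheep: white plaster sheep on an oblong base 92 (x) x 52 (y) x 12 mm; 77 mm tall at the head, at the +x end. Origin: centre of the underside, z up. Grip the body across y: a block, edges rounded, 64 mm long along x (centred 4 mm towards -x), 32 mm thick along y, 28 to 64 mm above the underside (tufts to 68 mm). About 0.28 kg. Starts on the round plinth
- plinth_round: fixed dark wood plinth, round, flat top 110 mm in diameter, 25 mm high (a step round its foot is 118 mm in diameter). Origin: centre of the underside, on the bench; the top is 25 mm above it
- plinth_square: fixed dark wood plinth, square, flat top 104 x 104 mm with edges along its x and y, 25 mm high (step round its foot 112 mm). Origin: centre of the underside, on the bench; the top is 25 mm above it
- plinth_oblong: fixed dark wood plinth, oblong, flat top 132 mm along its x by 84 mm along its y, 25 mm high (step round its foot 140 x 92 mm). Origin: centre of the underside, on the bench; the top is 25 mm above it
- mat: fixed square cork mat, 130 x 130 mm, 10 mm thick, empty at the start: the free spot. Origin: centre of the underside, on the bench; the top is 10 mm above it
- paint_jar: bystander: small paint jar with a blue cap, 52 mm in diameter, 55 mm tall, loose. Origin: centre of the underside
- thinner_bottle: bystander: white bottle with a red cap, 54 mm in diameter, 130 mm tall, loose. Origin: centre of the underside
- primer_tin: bystander: steel tin with a paper label, 68 mm in diameter, 80 mm tall, loose. Origin: centre of the underside
Things that resemble listed ones, but are neither listed nor needed, are in the scene too. Leave any purple or yellow look-alike of the bust alone.

How it is judged:
On the way:
1. one of the figures stands upright on the cork mat, let go (its middle within 35 mm of the mat's) (((horizontal distance between lady and mat below 0.035 m and z of lady in the frame of mat between 0.007 and 0.014 m and angle between lady's own z axis and vertical below 0.1 rad and linear speed of lady below 0.03 m/s and contact force between lady and the fingers below 0.05 N) or (horizontal distance between bust and mat below 0.035 m and z of bust in the frame of mat between 0.007 and 0.014 m and angle between bust's own z axis and vertical below 0.1 rad and linear speed of bust below 0.03 m/s and contact force between bust and the fingers below 0.05 N) or (horizontal distance between sheep and mat below 0.035 m and z of sheep in the frame of mat between 0.007 and 0.014 m and angle between sheep's own z axis and vertical below 0.1 rad and linear speed of sheep below 0.03 m/s and contact force between sheep and the fingers below 0.05 N))), for 0.2 s.
At the end, for the whole second after the job is handed in: Lady on the round, bust on the square, sheep on the oblong plinth: each upright, at rest on the top, its middle within 12 mm of the plinth's; the sheep's long side along the plinth's and the bust's edges parallel to the plinth's within 0.25 rad, any way round (horizontal distance between lady and plinth_round below 0.012 m and z of lady in the frame of plinth_round between 0.022 and 0.029 m and angle between each of lady, bust, sheep's own z axis and vertical below 0.1 rad and linear speed of each of lady, bust, sheep below 0.02 m/s and angular speed of each of lady, bust, sheep below 0.2 rad/s and horizontal distance between bust and plinth_square below 0.012 m and z of bust in the frame of plinth_square between 0.022 and 0.029 m and horizontal distance between sheep and plinth_oblong below 0.012 m and z of sheep in the frame of plinth_oblong between 0.022 and 0.029 m and angle between the x axis of sheep and the x axis of plinth_oblong, either way round below 0.25 rad and (angle between the x axis of bust and the x axis of plinth_square, either way round below 0.25 rad or angle between the x axis of bust and the y axis of plinth_square, either way round below 0.25 rad)); the robot touches nothing.
It fails at once if a figure stands or lies on the bench itself (height (world z) of any of lady, bust, sheep below 0.005 m).
It fails at once if a figure is tipped over (more than 0.6 rad) (angle between any of lady, bust, sheep's own z axis and vertical above 0.6 rad).
It fails at once if a figure is dropped (falls free faster than 0.6 m/s, about 2 cm) ((contact force between lady and the fingers below 0.01 N and linear speed of lady above 0.6 m/s) or (contact force between bust and the fingers below 0.01 N and linear speed of bust above 0.6 m/s) or (contact force between sheep and the fingers below 0.01 N and linear speed of sheep above 0.6 m/s)).
It fails at once if the paint jar, bottle or tin is shoved more than 30 mm or knocked over (distance of any of paint_jar, thinner_bottle, primer_tin from where it was at the start of the episode above 0.03 m or angle between any of paint_jar, thinner_bottle, primer_tin's own z axis and vertical above 0.5 rad).
It also fails if it takes over 112 s, if anything falls off the work surface, if the arm or the gripper's body presses on something with over 40 N, if the wrist force passes 120 N, or if a joint passes its speed limit or range.

### The arm

A 6-joint arm with a two-finger parallel gripper is mounted at the origin on the work surface. World frame = base frame: x ahead of the robot, y to its left, z up, the work surface at z = 0. Lengths are in m, angles in rad, forces in N, time in s.
With the tool pointing down it reaches from about 0.35 to 0.975 m from the base axis. Payload 4.9 kg.
Tool frame: the origin (TCP) lies at the very end of the fingers, on their centre line; the grasp point (between the pads) lies 19 mm behind it; x points along the fingers, z is the direction in which the jaws open and shut, and the axes are right-handed (so a half turn about x gives the same grasp; the last joint's range is limited). The gripper opens to 85 mm and grips with 20 to 120 N. Pads are 22 mm wide; open, the fingers measure 114 mm over their backs; the gripper's body (76 mm by 85 mm) begins 54 mm behind the grasp point. The pads swing forward as they close: fully open they stand 13 mm farther back than shut.
Start: joints at [1.21, 0.053, 1.613, -0, 1.476, -0.119], TCP at [0.15, 0.607, 0.231] pointing down, gripper open.
Joint ranges: [-3.01, 3.01], [-1.01, 2.22], [0.06, 2.58], [-1.02, 4.17], [0.09, 2.62], [-3.14, 3.14]. Speed limits (rad/s): [2.57, 2.57, 3.14, 3.14, 3.14, 3.14].

### API

Orientations are given as a unit quaternion [w, x, y, z].
In Python, from plant import manip, vision, job gives the robot as it stands.
- The arm moves only by the tool servo_tool, never from a script. Its arguments are lists of equal length, an entry for each row: "twist": the turn, a rotation vector about the world's x, y, z in rad, a list of three; "xyz": the shift along the world's x, y, z in cm, a list of three; "fingers": the opening, from 0 (shut) to 1 (fully open). In form: {"twist": [[wx, wy, wz], ...], "xyz": [[x, y, z], ...], "fingers": [fingers, ...]}. A call has 1 to 8 rows; each row shifts and turns the commanded pose from where the row before left it; what a row does not reach is not made up. A row lasts 1/8 s, in which the tool goes at most 62.5 mm and 10.7 degrees, less where a joint would pass 70% of its speed; a pose out of reach is approached as far as the arm can. A call with a gripper value outside its range is refused whole. The fingers move at their own pace and stop on an object; the grip force is fixed at half the most. Time passes only in rows, so rows that do not move let the fingers close. It gives the time, the measured TCP pose, the force and the opening at its end, in the units of the state.
- manip.state(): the state, without advancing time (a new reading comes with each control period).
- vision.grab_frame(name): name is "scene" or "top" or "wrist"; returns the picture (420x560x3 uint8, red, green, blue); there is no depth.
- vision.get_calibration(name): a dict with "camera_matrix" (3x3 intrinsics, pixels), "origin" and "orientation" of the camera in the world; the wrist camera has in their place "mount" (4x4, takes a point from camera to tool coordinates, whose origin is the TCP and whose axes are the tool frame's). Camera axes: x right, y up, looking along -z (the intrinsics and any distortion apply to the point x, -y, -z); pixel columns grow to the right and rows downward; lengths in m; the calibration is good to about 2 mm. A picture is of the moment at which its call begins: read the wrist's pose just before it. get_calibration takes no time and is no camera call.
- job.job_done(): hands the job in, once; it reports no verdict.
Trained networks look in the newest picture that a camera, given by its name, has taken for a name from the list of things; names that differ only in an ending like _2 or _b are one class to them, and where a whole thing is asked for, a point or a joint stands for the part that bears it (a point fixed in the world has none). Each returns a list of dicts, best first, with "score" (0 to 1); they miss things now and then, are a little off and sometimes report something else, mostly with a low value. They report only what shows in the picture. A call takes as long as a camera call. They do not tell look-alikes from the thing itself.
- vision.spot_in(camera, label): "extent" ([centre column, centre row, width, height] in pixels, round what is visible of it).
The state is a dict: "time": time; "joint_pos": joint angles; "joint_vel": joint speeds; "joint_efforts": joint torques, N m; "tool_pos": TCP position; "tool_rot": TCP orientation; "contact_force": force on the tool from outside, world axes, zero at the start; "ft_torque": the same for the moment, N m; "gripper_width": opening from 0.0 (shut) to 1.0 (fully open).
Only numpy, scipy, OpenCV 4.12 (cv2) and the standard library are available. Lean on these libraries where they do the work, as an engineer would, in place of code of your own. Each camera call takes 0.05 s, during which the arm holds its last target.

## Working session

There is one attempt and no reset: what is moved stays moved. The work goes in short steps, Python scripts to look and compute and a tool call to move; the robot and the scene stay as the last step left them, time stands still between calls to the robot, and variables do not carry over. Pictures are saved under pics/ and viewed, and the job is handed in when it is done.

Besides the shell and the picture viewer there is one more tool, called after "Call:" by a JSON object that holds its "method" and its "body". servo_tool: Moves the arm, as the interface text tells. Its arguments: {"type":"object","properties":{"twist":{"type":"array","items":{"type":"array","items":{"type":"number"}}},"xyz":{"type":"array","items":{"type":"array","items":{"type":"number"}}},"fingers":{"type":"array","items":{"type":"number"}}},"required":["twist","xyz","fingers"]}

```bash
mkdir -p pics; ls
python3 - <<'E'
from plant import manip, vision, job
import cv2
for n in ["scene","top","wrist"]:
    im=vision.grab_frame(n); cv2.imwrite(f"pics/{n}0.png",im[:,:,::-1])
    print(n,vision.get_calibration(n))
print(manip.state())
E
```

```text
pics
scene {'camera_matrix': array([[471.55885211,   0.        , 272.09920081],
       [  0.        , 471.55885211, 212.03856732],
       [  0.        ,   0.        ,   1.        ]]), 'origin': array([1.11247208, 0.16565883, 0.94625617]), 'orientation': array([0.56852783, 0.17774856, 0.23953462, 0.76668424])}
top {'camera_matrix': array([[398.34104007,   0.        , 277.85734097],
       [  0.        , 398.34104007, 208.37813081],
       [  0.        ,   0.        ,   1.        ]]), 'origin': array([ 0.43643068, -0.00301989,  1.09515691]), 'orientation': array([-0.69921559, -0.02316835,  0.02534738,  0.71408564])}
wrist {'camera_matrix': array([[352.76061838,   0.        , 276.94677501],
       [  0.        , 352.76061838, 207.2011791 ],
       [  0.        ,   0.        ,   1.        ]]), 'mount': array([[ 6.56683024e-05,  3.15124130e-01, -9.49050461e-01,
        -1.42824807e-01],
       [ 1.20451947e-06,  9.49050463e-01,  3.15124131e-01,
         8.19189750e-02],
       [ 9.99999998e-01, -2.18368165e-05,  6.19429597e-05,
         8.56518601e-04],
       [ 0.00000000e+00,  0.00000000e+00,  0.00000000e+00,
         1.00000000e+00]])}
{'time': 0.15, 'joint_pos': array([ 1.20999232e+00,  5.31958685e-02,  1.61400072e+00, -6.09012313e-06,
        1.47600377e+00, -1.18997323e-01]), 'joint_vel': array([ 1.44115696e-04,  4.17775765e-04, -4.19274320e-03, -4.82276199e-05,
        1.46748863e-03,  5.25981272e-04]), 'joint_efforts': array([ 3.13031042e-04, -3.94240952e+01, -3.70722592e+01, -1.17358800e-04,
        4.68650978e-03,  2.15135651e-05]), 'tool_pos': array([0.14948371, 0.60634882, 0.23033802]), 'tool_rot': array([ 0.55616944, -0.43634231,  0.55713904,  0.43574882]), 'contact_force': array([ 1.05749655,  0.01196176, -0.53153163]), 'ft_torque': array([ 0.01242754,  0.04435905, -0.01918112]), 'gripper_width': 1.0028049177232263}
```

View pics/top0.png

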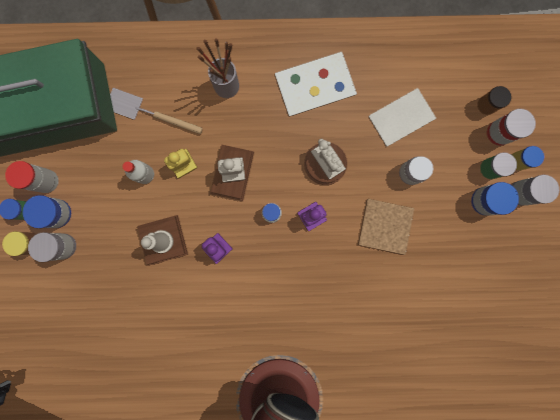

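View pics/scene0.png

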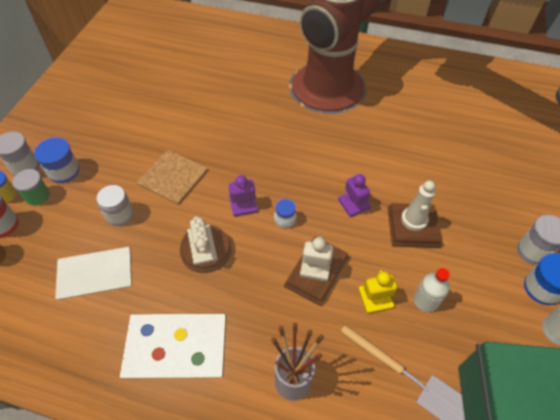

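View pics/wrist0.png

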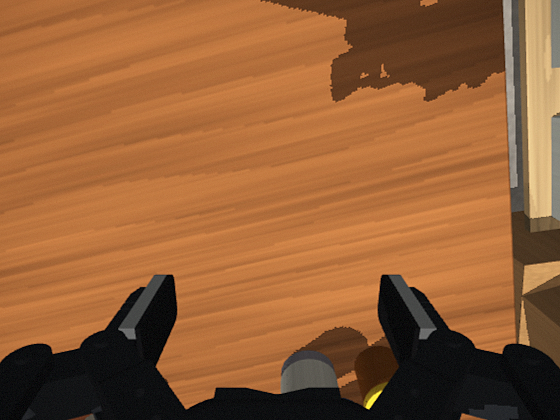

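```bash
cat > h.py <<'E'
import numpy as np, cv2
from scipy.spatial.transform import Rotation as R
from plant import manip, vision, job
def q2R(q): return R.from_quat([q[1],q[2],q[3],q[0]]).as_matrix()
def campose(n,st=None):
    c=vision.get_calibration(n); K=c["camera_matrix"]
    if n=="wrist":
        M=np.array(c["mount"]); st=st or manip.state(); T=q2R(st["tool_rot"])
        return K,T@M[:3,3]+st["tool_pos"],T@M[:3,:3]
    return K,np.array(c["origin"]),q2R(c["orientation"])
def unproj(n,uv,z,pose=None):
    K,o,Rm=pose or campose(n)
    uv=np.atleast_2d(np.array(uv,float))
    p=np.c_[(uv[:,0]-K[0,2])/K[0,0],-(uv[:,1]-K[1,2])/K[1,1],-np.ones(len(uv))]
    d=p@Rm.T
    return o+d*((z-o[2])/d[:,2])[:,None]
def proj(n,P,pose=None):
    K,o,Rm=pose or campose(n)
    p=(np.atleast_2d(P)-o)@Rm
    return np.c_[K[0,2]+K[0,0]*p[:,0]/-p[:,2],K[1,2]-K[1,1]*p[:,1]/-p[:,2]]
E
python3 - <<'E'
from h import *
im=cv2.imread("pics/top0.png")
c=im[120:280,120:430]
cv2.imwrite("pics/topz.png",cv2.resize(c[:,:160],None,fx=5,fy=5,interpolation=cv2.INTER_CUBIC)[:600] if 0 else cv2.resize(im[130:275,120:280],None,fx=4,fy=4,interpolation=cv2.INTER_CUBIC))
cv2.imwrite("pics/topz2.png",cv2.resize(im[130:265,255:425],None,fx=4,fy=4,interpolation=cv2.INTER_CUBIC))
s=cv2.imread("pics/scene0.png")
for l in ["lady","bust","sheep","plinth_round","plinth_square","plinth_oblong","mat","paint_jar","thinner_bottle","primer_tin"]:
    for cam in ["top","scene"]:
        r=vision.spot_in(cam,l)
        print(l,cam,[(np.round(d["extent"]).astype(int).tolist(),round(d["score"],2)) for d in r][:4])
E
```

```text
lady top [([159, 242, 31, 22], 0.58)]
lady scene [([419, 205, 35, 49], 0.74)]
bust top [([182, 163, 33, 27], 0.96), ([230, 170, 28, 26], 0.82), ([312, 218, 25, 24], 0.79), ([216, 248, 30, 29], 0.65)]
bust scene [([376, 292, 39, 45], 0.97), ([243, 196, 31, 44], 0.89), ([355, 195, 34, 42], 0.62), ([318, 257, 32, 47], 0.58)]
sheep top [([329, 160, 34, 42], 0.75), ([231, 173, 42, 56], 0.52)]
sheep scene [([203, 241, 32, 50], 0.58), ([418, 207, 36, 47], 0.17)]
plinth_round top [([325, 164, 43, 39], 0.84)]
plinth_round scene [([206, 252, 52, 46], 0.75)]
plinth_square top [([163, 238, 51, 46], 0.77), ([272, 215, 17, 18], 0.54)]
plinth_square scene [([418, 226, 53, 44], 0.83)]
plinth_oblong top [([232, 174, 45, 53], 0.94)]
plinth_oblong scene [([317, 275, 68, 57], 0.76)]
mat top [([387, 225, 54, 57], 0.57), ([326, 166, 42, 39], 0.55)]
mat scene [([174, 176, 67, 54], 0.56)]
paint_jar top [([273, 214, 20, 19], 0.66), ([386, 227, 53, 59], 0.53)]
paint_jar scene [([288, 214, 20, 29], 0.76), ([320, 259, 34, 41], 0.66)]
thinner_bottle top [([139, 173, 30, 24], 0.76)]
thinner_bottle scene [([431, 289, 31, 45], 0.77)]
primer_tin top [([414, 169, 38, 29], 0.81)]
primer_tin scene [([116, 205, 36, 41], 0.61)]
```

View pics/topz.png

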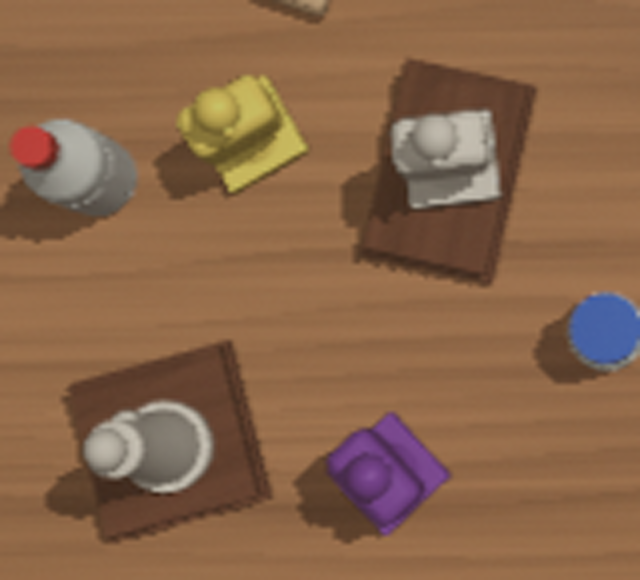

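View pics/topz2.png

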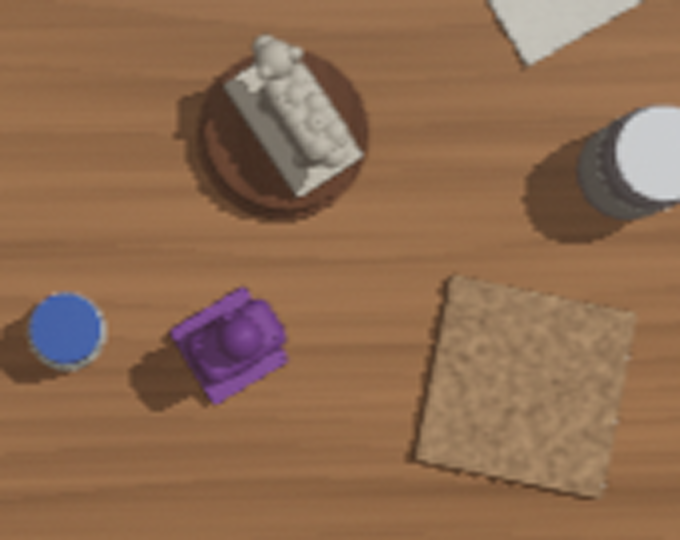

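```bash
cat > fit.py <<'E'
from h import *
from scipy.optimize import least_squares
P=campose("top")
def c1(l): return [(120+a/4-0.4,130+b/4-0.4) for a,b in l]
def c2(l): return [(255+a/4-0.4,130+b/4-0.4) for a,b in l]
def rect(hx,hy,p,z): 
    c,s=np.cos(p[2]),np.sin(p[2]); q=np.array([[hx,hy],[hx,-hy],[-hx,-hy],[-hx,hy]])
    return np.c_[q@np.array([[c,s],[-s,c]])+p[:2],np.full(4,z)]
E
python3 - <<'E'
from fit import *
for n,l,z in [("oblong",c1([(410,62),(534,90),(484,280),(362,250)]),.025),("square",c1([(68,390),(222,348),(258,490),(108,538)]),.025),
  ("mat",c2([(452,277),(634,315),(602,496),(418,460)]),.01),
  ("lady base",c1([(130,408),(165,403),(212,445),(165,491)]),.037),
  ("bust base",c1([(497,113),(499,200),(412,208),(405,150)]),.025+.014),
  ("sheep base",c2([(225,83),(302,195),(363,153)]),.037),
  ("round",c2([(368,130),(283,45),(203,130),(283,212)]),.025),
  ("jar",c1([(605,328)]),.055),("bottle",c1([(35,147)]),.13),("tin",c2([(665,155)]),.08),
  ("yellow",c1([(217,108)]),.1),("purple1",c1([(368,478)]),.1),("purple2",c2([(242,340)]),.1)]:
    p=unproj("top",l,z)[:,:2]; e=np.diff(np.r_[p,p[:1]],axis=0)
    print(n,"ctr",p.mean(0).round(4)); 
    if len(p)>2: print("  len",np.hypot(*e.T).round(3),"ang",np.arctan2(e[:,1],e[:,0]).round(2))
E
```

```text
oblong ctr [0.611  0.1164]
  len [0.087 0.134 0.085 0.132] ang [-1.82  2.87  1.31 -0.26]
square ctr [0.4319 0.3084]
  len [0.106 0.098 0.104 0.103] ang [-1.32 -2.9   1.86  0.27]
mat ctr [ 0.456  -0.3013]
  len [0.127 0.125 0.127 0.127] ang [-1.8   2.92  1.36 -0.22]
lady base ctr [0.4349 0.3023]
  len [0.023 0.042 0.043 0.06 ] ang [-1.45 -2.31  2.33  0.4 ]
bust base ctr [0.6103 0.111 ]
  len [0.059 0.058 0.039 0.066] ang [-3.13  1.64  0.11 -1.2 ]
sheep base ctr [ 0.6216 -0.146 ]
  len [0.091 0.05  0.104] ang [-2.57 -0.99  1.07]
round ctr [ 0.6338 -0.1396]
  len [0.082 0.08  0.078 0.081] ang [ 0.75  2.37 -2.4  -0.83]
jar ctr [0.4998 0.0115]
bottle ctr [0.6133 0.3565]
tin ctr [ 0.6017 -0.3771]
yellow ctr [0.6413 0.253 ]
purple1 ctr [0.4068 0.16  ]
purple2 ctr [ 0.4872 -0.0996]
```

```bash
cat > ov.py <<'E'
from fit import *
def circ(r,p,z): t=np.linspace(0,2*np.pi,48); return np.c_[p[0]+r*np.cos(t),p[1]+r*np.sin(t),np.full(48,z)]
def shapes(d):
    S=[]
    for n,p in d.items():
        if n=="oblong": S.append(rect(.066,.042,p,.025))
        if n=="square": S.append(rect(.052,.052,p,.025))
        if n=="mat": S.append(rect(.065,.065,p,.01))
        if n=="round": S.append(circ(.055,p,.025))
        if n.startswith("lady"): 
            z=p[2]; S+= [circ(.03,p,z),circ(.03,p,z+.012),circ(.017,p,z+.115)]
        if n.startswith("bust"):
            z=p[3]; S+=[rect(.03,.03,p,z),rect(.03,.03,p,z+.014),rect(.018,.03,p,z+.08)]
        if n.startswith("sheep"):
            z=p[3]; S+=[rect(.046,.026,p,z),rect(.046,.026,p,z+.012)]
    return S
def overlay(cam,im,d,crop,f,out,pose=None):
    x0,y0,x1,y1=crop
    g=cv2.resize(im[y0:y1,x0:x1],None,fx=f,fy=f,interpolation=cv2.INTER_CUBIC)
    for s in shapes(d):
        u=(proj(cam,s,pose)+.5-[x0,y0])*f
        cv2.polylines(g,[np.round(u*16).astype(np.int32)],True,(0,255,0),1,cv2.LINE_AA,4)
    cv2.imwrite(out,g)
E
python3 - <<'E'
from ov import *
d={"oblong":(.611,.1164,-.265),"square":(.433,.3085,.26),"mat":(.456,-.3013,-.22),"round":(.6338,-.1396),
"lady":(.4335,.3035,.025),"bust":(.611,.111,.04,.025),"sheep":(.6235,-.143,.58,.025)}
import json; json.dump(d,open("d.json","w"))
t=cv2.imread("pics/top0.png"); s=cv2.imread("pics/scene0.png")
overlay("top",t,d,(120,130,425,270),2.6,"pics/o1.png") if 0 else None
overlay("top",t,d,(130,140,260,270),5,"pics/o1.png".replace("o1","o1"))
overlay("top",t,d,(290,125,420,255),4.6,"pics/o2.png")
overlay("scene",s,d,(270,170,460,310),4.2,"pics/o3.png")
overlay("scene",s,d,(130,140,260,280),4.2,"pics/o4.png")
E
```

```text
(no output)
```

View pics/o1.png

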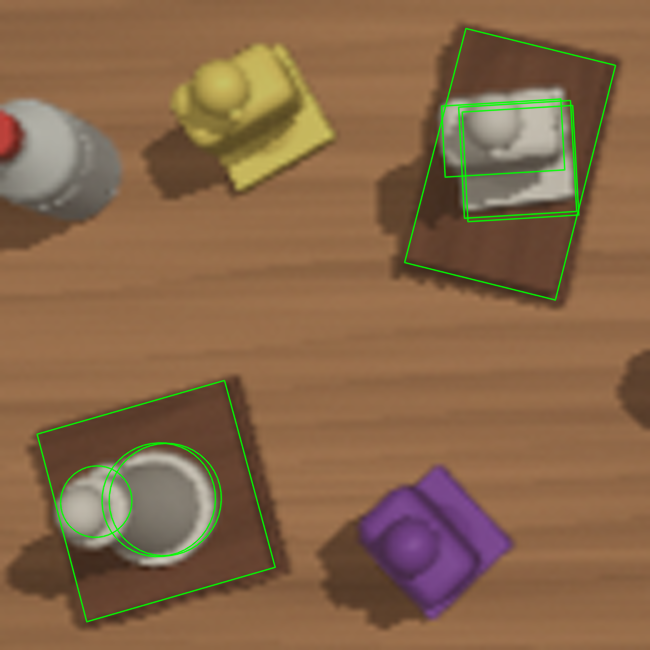

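View pics/o2.png

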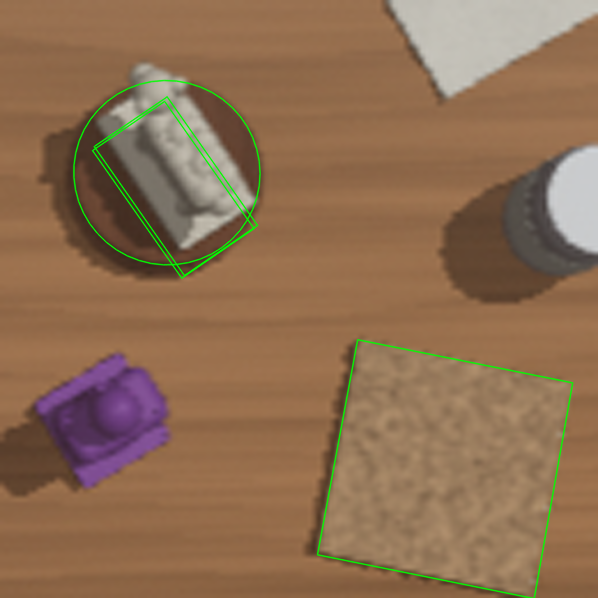

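View pics/o3.png

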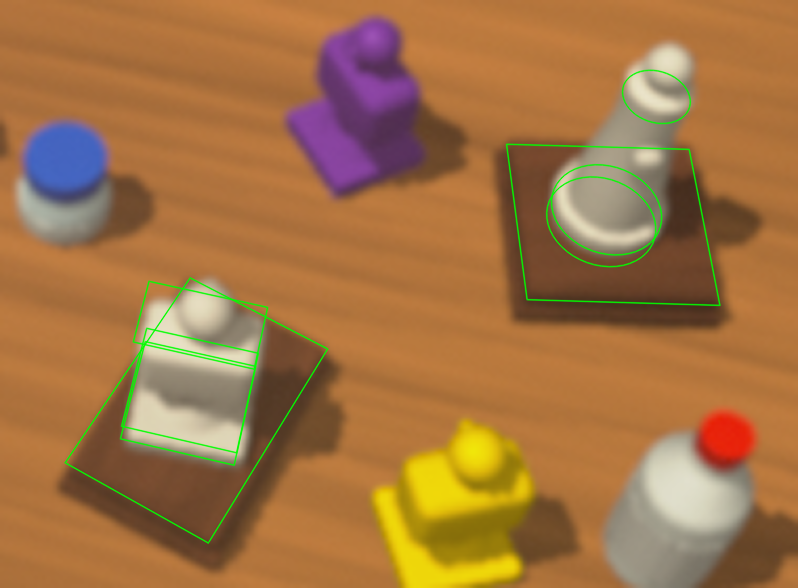

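View pics/o4.png

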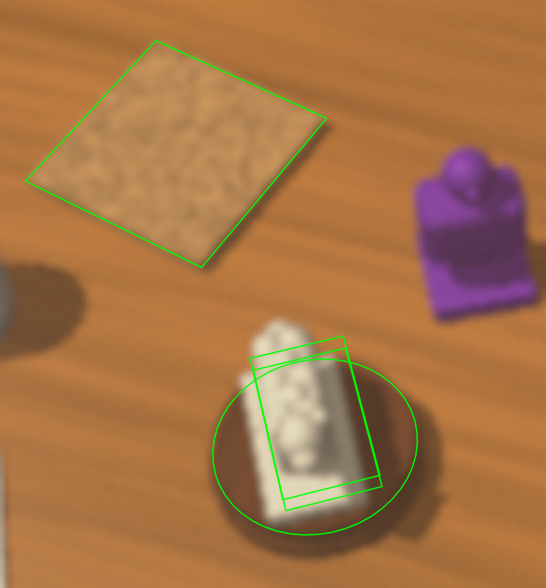

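Run:
```python
from ov import *
import json; d=json.load(open("d.json"))
s=cv2.imread("pics/scene0.png");t=cv2.imread("pics/top0.png")
for p in [(.638,-.146,.58),(.638,-.146,.62)][:1]:
    d["sheep"]=(*p,.025)
d["bust"]=(.617,.111,.07,.025); d["lady"]=(.429,.305,.025)
json.dump(d,open("d.json","w"))
a=[]
for cam,im,crop,f in [("top",t,(205,140,275,200),7),("scene",s,(285,220,355,310),7),("top",t,(300,130,355,190),7),("scene",s,(175,205,245,280),7)]:
    overlay(cam,im,d,crop,f,"pics/tmp.png"); a.append(cv2.imread("pics/tmp.png"))
def row(l):
    h=max(x.shape[0] for x in l); return np.hstack([cv2.copyMakeBorder(x,0,h-x.shape[0],0,4,cv2.BORDER_CONSTANT) for x in l])
r=row(a[:2]); cv2.imwrite("pics/p1.png",r[:600,:800] if r.shape[1]<=800 else cv2.resize(r,None,fx=.79,fy=.79))
r=row(a[2:]);cv2.imwrite("pics/p2.png",cv2.resize(r,None,fx=.85,fy=.85)); print(r.shape)
```

```text
(525, 883, 3)
```

View pics/p1.png

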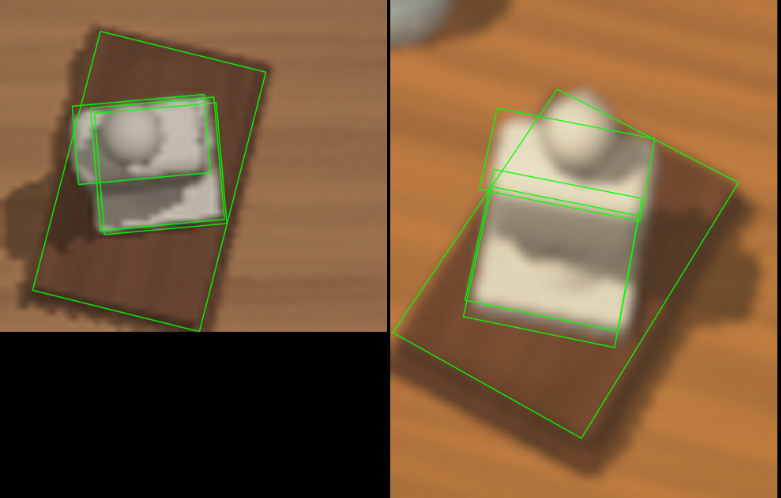

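View pics/p2.png

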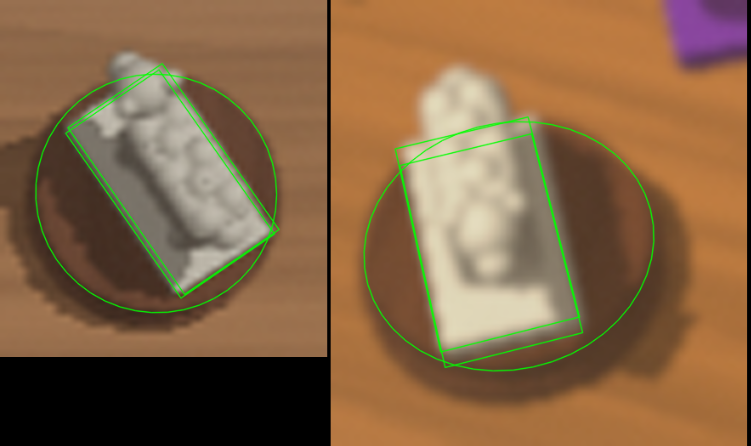

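Run:
```python
from h import *
s=manip.state(); T=q2R(s["tool_rot"]); print(T.round(3)); print(np.arctan2(T[1,2],T[0,2]), s["joint_pos"])
```

```text
[[-0.    -0.971  0.239]
 [-0.     0.239  0.971]
 [-1.    -0.    -0.   ]]
1.3290463272135562 [ 1.21001040e+00  5.27179152e-02  1.61290743e+00 -1.19380444e-05
  1.47600071e+00 -1.19034797e-01]
```

Call:
{"method": "servo_tool", "body": {"twist": [[0,0,0.1],[0,0,0.1],[0,0,0.1],[0,0,0.1],[0,0,0.1],[0,0,0.1],[0,0,0.1],[0,0,0.1]], "xyz": [[3.2,-5,0],[3.2,-5,0],[3.2,-5,0],[3.2,-5,0],[3.2,-5,0],[3.2,-5,0],[3.2,-5,0],[3.2,-5,0]], "fingers": [0.8,0.8,0.8,0.8,0.8,0.8,0.8,0.8]}}

```text
time: 2.15
tool_pos: [0.4064, 0.2051, 0.2317]
tool_rot: [-0.342, 0.619, -0.341, -0.619]
contact_force: [0.6, 0.6, -0.1]
gripper_width: 0.8
```

```bash
cat > st.py <<'E'
from h import *
import sys
s=manip.state();T=q2R(s["tool_rot"]);th=np.arctan2(T[1,2],T[0,2])
print("t",round(s["time"],2),"p",s["tool_pos"].round(4),"th",round(th,3),"down",T[:,0].round(3),"F",s["contact_force"].round(2),"w",round(s["gripper_width"],3))
if len(sys.argv)>1:
    g=list(map(float,sys.argv[1:])); print("delta cm",((np.array(g[:3])-s["tool_pos"])*100).round(2),"dth",round(g[3]-th,3))
E
python3 st.py .6355 -.1475 .23 2.15
```

```text
t 2.15 p [0.4064 0.2051 0.2317] th 2.132 down [ 0.001  0.    -1.   ] F [ 0.63  0.57 -0.05] w 0.8
delta cm [ 22.91 -35.26  -0.17] dth 0.018
```

Call:
{"method": "servo_tool", "body": {"twist": [[0,0,0.02],[0,0,0],[0,0,0],[0,0,0],[0,0,0],[0,0,0],[0,0,0],[0,0,0]], "xyz": [[3.3,-5,0],[3.3,-5,0],[3.3,-5,0],[3.3,-5,0],[3.3,-5,0],[3.3,-5,0],[3.1,-5.3,-3],[0,0,-5]], "fingers": [0.8,0.8,0.8,0.8,0.8,0.8,0.8,0.8]}}

```text
time: 3.15
tool_pos: [0.6351, -0.146, 0.1557]
tool_rot: [-0.338, 0.624, -0.338, -0.619]
contact_force: [0.2, -0.1, 0.4]
gripper_width: 0.801
```

```bash
python3 st.py .6355 -.1475 .05 2.15
cat > wr.py <<'E'
from ov import *
import sys,json
d=json.load(open("d.json"))
p=campose("wrist"); im=vision.grab_frame("wrist")[:,:,::-1].copy()
overlay("wrist",im,d,(0,0,560,420),1.4,sys.argv[1],p)
E
python3 wr.py pics/w1.png
```

```text
t 3.15 p [ 0.6351 -0.146   0.1557] th 2.145 down [ 0.006 -0.003 -1.   ] F [ 0.24 -0.1   0.39] w 0.801
delta cm [  0.04  -0.15 -10.57] dth 0.005
```

View pics/w1.png

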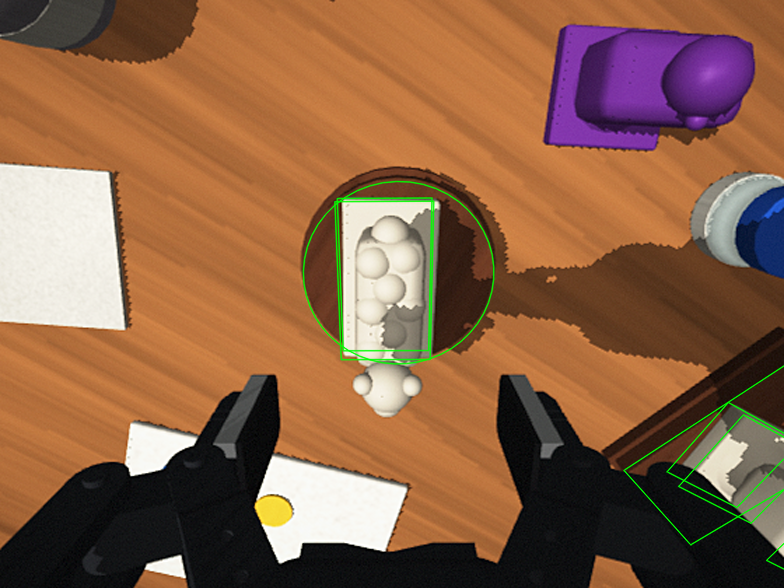

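Call:
{"method": "servo_tool", "body": {"twist": [[0,0,0.005],[0,0,0],[0,0,0],[0,0,0],[0,0,0],[0,0,0],[0,0,0],[0,0,0]], "xyz": [[0,0,-4],[0,0,-3.5],[0,0,-2],[0,0,-0.6],[0,0,0],[0,0,0],[0,0,0],[0,0,0]], "fingers": [0.8,0.8,0.8,0.8,0.8,0.2,0.1,0]}}

```text
time: 4.2
tool_pos: [0.6336, -0.1425, 0.055]
tool_rot: [-0.335, 0.624, -0.335, -0.621]
contact_force: [0.9, -1.2, 4.8]
gripper_width: 0.368
```

```bash
python3 st.py .6355 -.1475 .05 2.15; python3 wr.py pics/w2.png
```

```text
t 4.2 p [ 0.6336 -0.1425  0.055 ] th 2.154 down [ 0.004 -0.002 -1.   ] F [ 0.9  -1.17  4.82] w 0.368
delta cm [ 0.19 -0.5  -0.5 ] dth -0.004
```

View pics/w2.png

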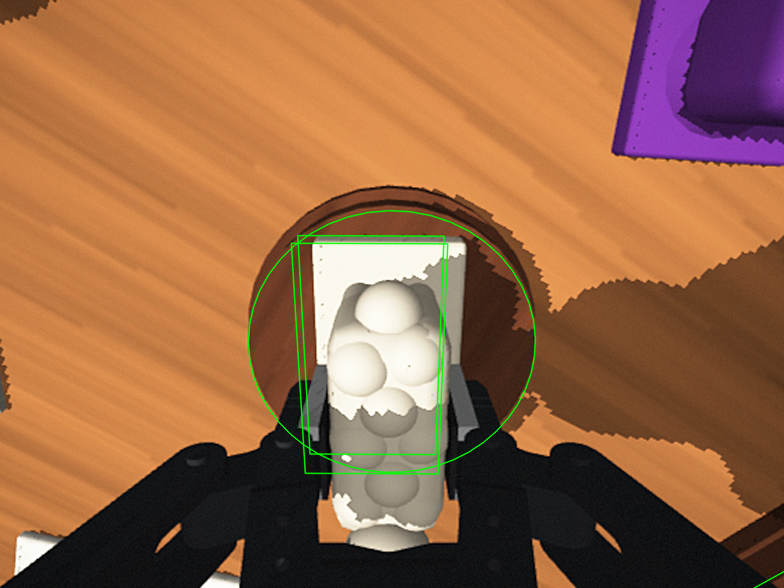

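Call:
{"method": "servo_tool", "body": {"twist": [[0,0,0],[0,0,0],[0,0,0],[0,0,0],[0,0,-0.1],[0,0,-0.15],[0,0,-0.15],[0,0,-0.15]], "xyz": [[0,0,1],[0,0,2],[0,0,3],[0,0,4],[-2,-2,0],[-4,-3.5,0],[-4,-3.5,0],[-4,-3.5,0]], "fingers": [0,0,0,0,0,0,0,0]}}

```text
time: 5.25
tool_pos: [0.4905, -0.2672, 0.1535]
tool_rot: [-0.493, 0.507, -0.493, -0.507]
contact_force: [0.1, -0.9, -1.6]
gripper_width: 0.371
```

```bash
python3 st.py .454 -.301 .04 1.35
```

```text
t 5.25 p [ 0.4905 -0.2672  0.1535] th 1.6 down [ 0. -0. -1.] F [ 0.12 -0.89 -1.58] w 0.371
delta cm [ -3.65  -3.38 -11.35] dth -0.25
```

Call:
{"method": "servo_tool", "body": {"twist": [[0,0,-0.12],[0,0,-0.13],[0,0,0],[0,0,0],[0,0,0],[0,0,0],[0,0,0]], "xyz": [[-2,-2,0],[-1.6,-1.4,-2],[0,0,-4],[0,0,-3],[0,0,-1.2],[0,0,-0.2],[0,0,0]], "fingers": [0,0,0,0,0,0,0]}}

```text
time: 6.12
tool_pos: [0.4569, -0.3013, 0.0504]
tool_rot: [0.551, -0.444, 0.551, 0.442]
contact_force: [1.0, -0.1, -3.0]
gripper_width: 0.362
```

```bash
python3 st.py .454 -.301 .04 1.35;  python3 wr.py pics/w3.png
```

```text
t 6.12 p [ 0.4569 -0.3013  0.0504] th 1.354 down [ 0.002 -0.002 -1.   ] F [ 1.   -0.14 -2.96] w 0.362
delta cm [-0.29  0.03 -1.04] dth -0.004
```

View pics/w3.png

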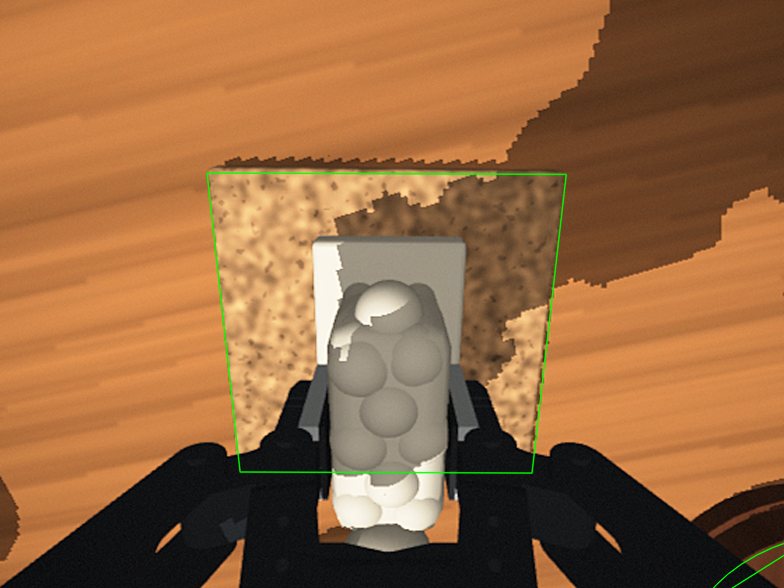

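Call:
{"method": "servo_tool", "body": {"twist": [[0,0,0],[0,0,0],[0,0,0],[0,0,0]], "xyz": [[0,0,-0.5],[0,0,-0.3],[0,0,-0.2],[0,0,0]], "fingers": [0,0,0,0]}}

```text
time: 6.68
tool_pos: [0.4561, -0.3008, 0.04]
tool_rot: [0.551, -0.443, 0.551, 0.443]
contact_force: [-3.9, 2.9, 5.7]
gripper_width: 0.366
```

Call:
{"method": "servo_tool", "body": {"twist": [[0,0,0],[0,0,0],[0,0,0],[0,0,0],[0,0,0],[0,0,0]], "xyz": [[0,0,0],[0,0,0],[0,0,0],[0,0,1],[0,0,4],[0,0,5]], "fingers": [0.45,0.6,0.8,0.8,0.8,0.8]}}

```text
time: 7.42
tool_pos: [0.4553, -0.3001, 0.1393]
tool_rot: [0.551, -0.442, 0.551, 0.444]
contact_force: [1.0, -1.0, 0.2]
gripper_width: 0.798
```

```bash
python3 st.py .429 .305 .23 1.3;  python3 wr.py pics/w4.png
```

```text
t 7.42 p [ 0.4553 -0.3001  0.1393] th 1.354 down [-0.002  0.002 -1.   ] F [ 0.98 -1.03  0.16] w 0.798
delta cm [-2.63 60.51  9.07] dth -0.054
```

View pics/w4.png

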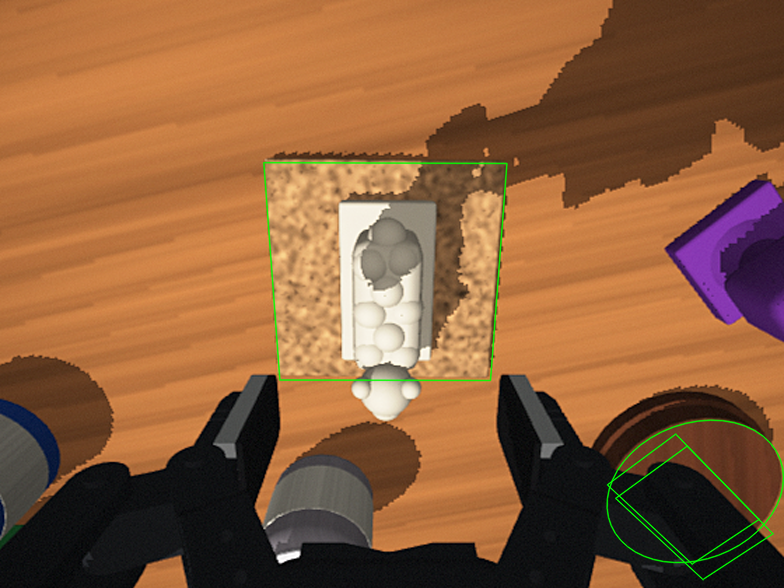

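Call:
{"method": "servo_tool", "body": {"twist": [[0,0,0],[0,0,-0.02],[0,0,-0.02],[0,0,-0.01],[0,0,0],[0,0,0],[0,0,0],[0,0,0]], "xyz": [[0,2,5],[0,5,3],[0,6,1.5],[0,6,0],[0,6,0],[0,6,0],[0,6,0],[0,6,0]], "fingers": [0.8,0.8,0.8,0.8,0.8,0.8,0.8,0.8]}}

```text
time: 8.48
tool_pos: [0.4558, 0.1313, 0.2348]
tool_rot: [0.563, -0.429, 0.561, 0.429]
contact_force: [1.4, 0.3, -0.0]
gripper_width: 0.8
```

Call:
{"method": "servo_tool", "body": {"twist": [[0,0,0],[0,0,0],[0,0,0],[0,0,0]], "xyz": [[-1,6,0],[-1,6,0],[-0.6,5.5,0],[0,0,-2]], "fingers": [0.8,0.8,0.8,0.8]}}

```text
time: 8.98
tool_pos: [0.4302, 0.3079, 0.2161]
tool_rot: [0.563, -0.431, 0.559, 0.43]
contact_force: [0.2, -0.5, 0.8]
gripper_width: 0.8
```

```bash
python3 st.py .429 .305 .11 1.3;  python3 wr.py pics/w5.png
```

```text
t 8.97 p [0.4302 0.3079 0.2161] th 1.309 down [ 0.004  0.003 -1.   ] F [ 0.17 -0.54  0.84] w 0.8
delta cm [ -0.12  -0.29 -10.61] dth -0.009
```

View pics/w5.png

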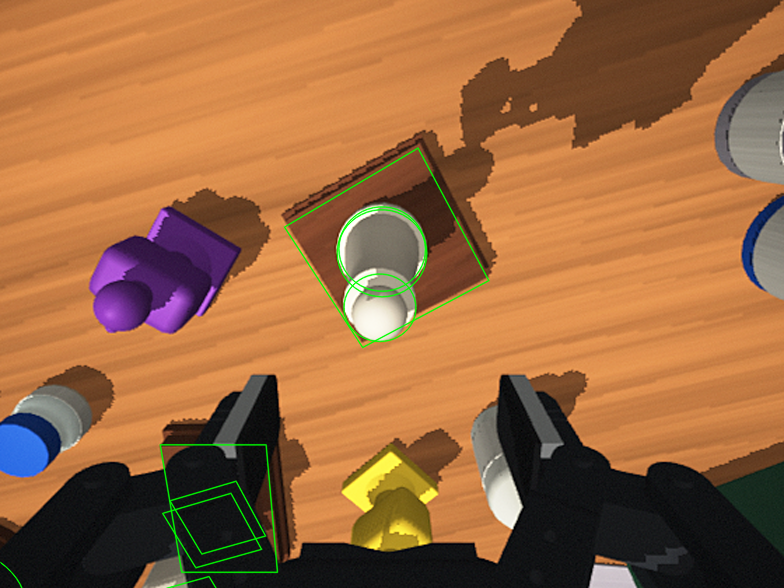

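Call:
{"method": "servo_tool", "body": {"twist": [[0,0,0],[0,0,0],[0,0,0],[0,0,0],[0,0,0]], "xyz": [[-0.1,-0.3,-3],[0,0,-4],[0,0,-2.5],[0,0,-1.5],[0,0,0]], "fingers": [0.7,0.7,0.7,0.7,0.7]}}

```text
time: 9.65
tool_pos: [0.4285, 0.3002, 0.1028]
tool_rot: [0.561, -0.429, 0.563, 0.429]
contact_force: [0.3, -0.1, 0.3]
gripper_width: 0.704
```

```bash
python3 st.py .429 .305 .103 1.3;  python3 wr.py pics/w6.png
```

```text
t 9.65 p [0.4285 0.3002 0.1028] th 1.303 down [-0.002 -0.001 -1.   ] F [ 0.32 -0.14  0.35] w 0.704
delta cm [0.05 0.48 0.02] dth -0.003
```

View pics/w6.png

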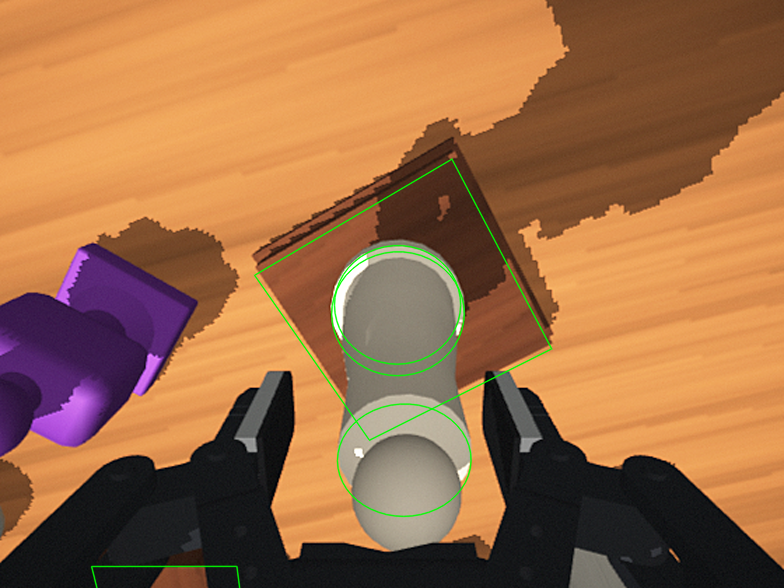

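Call:
{"method": "servo_tool", "body": {"twist": [[0,0,0],[0,0,0],[0,0,0],[0,0,0],[0,0,0],[0,0,0],[0,0,0]], "xyz": [[0,0.5,0],[0,0,0],[0,0,0],[0,0,0],[0,0,0],[0,0,0],[0,0,0]], "fingers": [0.7,0.7,0.5,0.4,0.2,0,0]}}

```text
time: 10.58
tool_pos: [0.4291, 0.3058, 0.1043]
tool_rot: [0.562, -0.429, 0.562, 0.429]
contact_force: [-1.9, -5.4, 5.8]
gripper_width: 0.384
```

```bash
python3 st.py .429 .305 .103 1.3;  python3 wr.py pics/w7.png
```

```text
t 10.57 p [0.4291 0.3058 0.1043] th 1.304 down [-0.    -0.001 -1.   ] F [-1.91 -5.4   5.75] w 0.384
delta cm [-0.01 -0.08 -0.13] dth -0.004
```

View pics/w7.png

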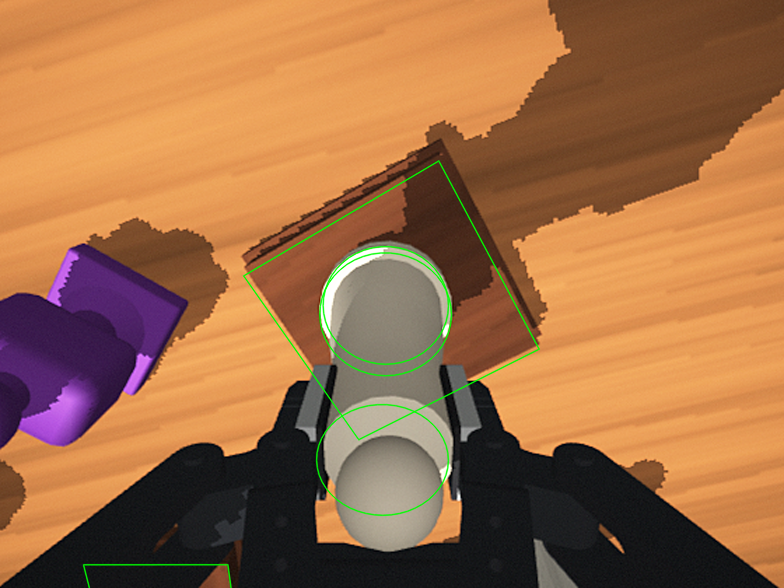

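Call:
{"method": "servo_tool", "body": {"twist": [[0,0,0],[0,0,0],[0,0,0],[0,0,0],[0,0,0],[0,0,0],[0,0,0],[0,0,0]], "xyz": [[0,0,1],[0,0,2.5],[0,0,4],[0.5,-1,4],[1.5,-3,1],[2.1,-4.5,0],[2.2,-4.8,0],[2.2,-4.8,0]], "fingers": [0,0,0,0,0,0,0,0]}}

```text
time: 11.62
tool_pos: [0.5143, 0.1244, 0.2284]
tool_rot: [0.562, -0.429, 0.562, 0.43]
contact_force: [0.1, 0.4, -2.6]
gripper_width: 0.383
```

Call:
{"method": "servo_tool", "body": {"twist": [[0,0,0],[0,0,0],[0,0,0],[0,0,0],[0,0,0],[0,0,0],[0,0,0],[0,0,0]], "xyz": [[2.2,-4.8,0],[2.2,-4.8,0],[2.2,-4.8,0],[2.2,-4.8,0],[1.7,-4,0],[1,-2.2,0],[0.5,-1,-1],[0,0,-2]], "fingers": [0,0,0,0,0,0,0,0]}}

```text
time: 12.62
tool_pos: [0.6345, -0.1383, 0.1985]
tool_rot: [0.563, -0.429, 0.562, 0.429]
contact_force: [-0.5, 0.1, -2.7]
gripper_width: 0.384
```

```bash
python3 st.py .634 -.14 .104 1.3;  python3 wr.py pics/w8.png
```

```text
t 12.62 p [ 0.6345 -0.1383  0.1985] th 1.304 down [ 0.001  0.    -1.   ] F [-0.52  0.11 -2.72] w 0.384
delta cm [-0.05 -0.17 -9.45] dth -0.004
```

View pics/w8.png

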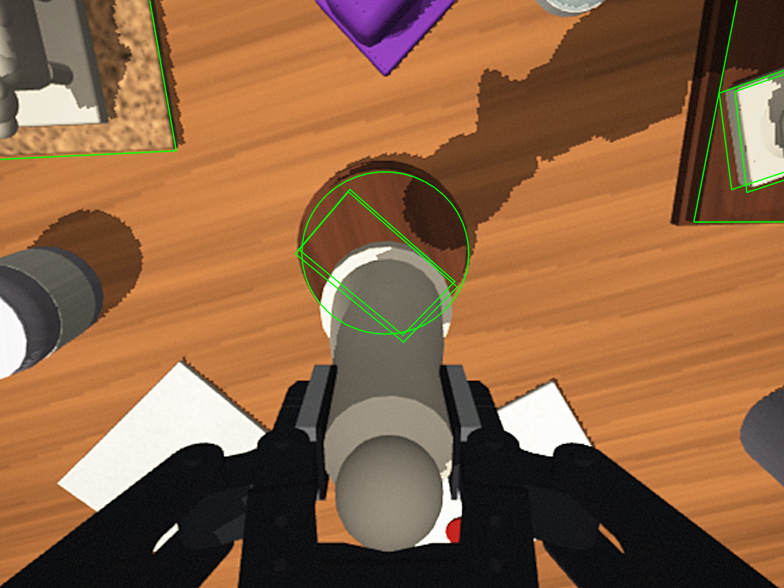

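Call:
{"method": "servo_tool", "body": {"twist": [[0,0,0],[0,0,0],[0,0,0],[0,0,0],[0,0,0]], "xyz": [[0,-0.1,-3],[0,0,-3],[0,0,-1.7],[0,0,-0.8],[0,0,0]], "fingers": [0,0,0,0,0]}}

```text
time: 13.3
tool_pos: [0.6339, -0.1393, 0.1138]
tool_rot: [0.562, -0.429, 0.562, 0.429]
contact_force: [-0.2, -0.9, -3.5]
gripper_width: 0.383
```

```bash
python3 st.py .634 -.14 .104 1.3;  python3 wr.py pics/w9.png
```

```text
t 13.3 p [ 0.6339 -0.1393  0.1138] th 1.304 down [-0.  0. -1.] F [-0.19 -0.86 -3.47] w 0.383
delta cm [ 0.01 -0.07 -0.98] dth -0.004
```

View pics/w9.png

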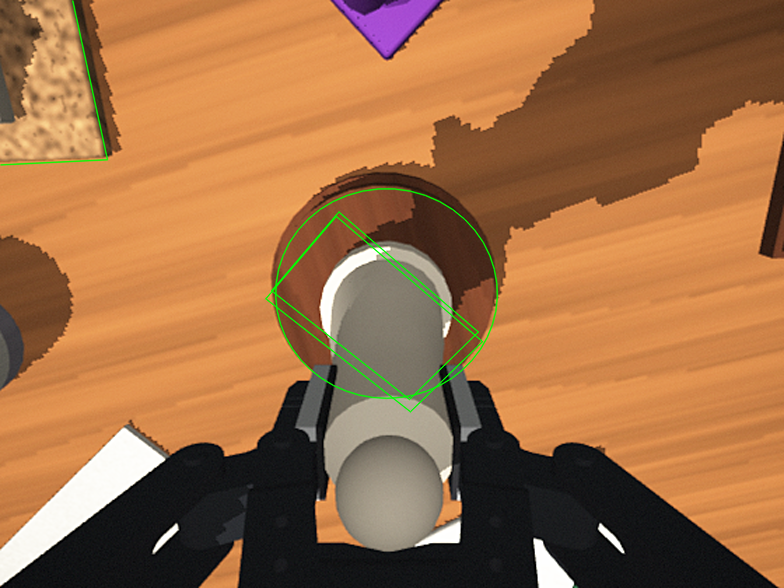

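Call:
{"method": "servo_tool", "body": {"twist": [[0,0,0],[0,0,0],[0,0,0],[0,0,0]], "xyz": [[0,0,-0.5],[0,0,-0.3],[0,0,-0.2],[0,0,0]], "fingers": [0,0,0,0]}}

```text
time: 13.85
tool_pos: [0.6343, -0.1398, 0.1043]
tool_rot: [0.562, -0.429, 0.562, 0.429]
contact_force: [0.2, 0.3, -1.0]
gripper_width: 0.381
```

Call:
{"method": "servo_tool", "body": {"twist": [[0,0,0],[0,0,0]], "xyz": [[0,0,-0.1],[0,0,0]], "fingers": [0,0]}}

```text
time: 14.1
tool_pos: [0.6345, -0.1399, 0.1043]
tool_rot: [0.562, -0.429, 0.562, 0.429]
contact_force: [-2.5, -0.1, 5.1]
gripper_width: 0.381
```

Resting. Release and rise.

Call:
{"method": "servo_tool", "body": {"twist": [[0,0,0],[0,0,0],[0,0,0],[0,0,0],[0,0,0],[0,0,0],[0,0,0],[0,0,0]], "xyz": [[0,0,0],[0,0,0],[0,0,0],[0,0,0],[0,0,2],[0,0,4],[0,0,4],[0,0,2]], "fingers": [0.45,0.6,0.7,0.7,0.7,0.7,0.7,0.7]}}

```text
time: 15.1
tool_pos: [0.6354, -0.1401, 0.2277]
tool_rot: [0.563, -0.431, 0.561, 0.427]
contact_force: [0.4, 0.2, 0.2]
gripper_width: 0.701
```

```bash
python3 - <<'E'
import json; d=json.load(open("d.json")); d["lady"]=(.634,-.14,.025); d["sheep"]=(.457,-.3008,-.22,.01); d["bust"]=(.6185,.113,.06,.025); json.dump(d,open("d.json","w"))
E
python3 st.py .6185 .113 .2 .06;  python3 wr.py pics/w10.png
```

```text
t 15.1 p [ 0.6354 -0.1401  0.2277] th 1.304 down [ 0.006 -0.002 -1.   ] F [0.44 0.22 0.16] w 0.701
delta cm [-1.69 25.31 -2.77] dth -1.244
```

View pics/w10.png

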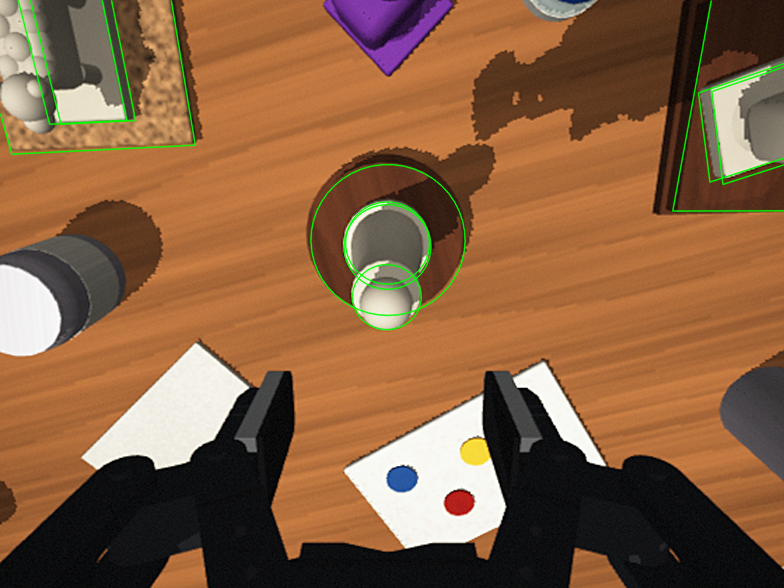

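Call:
{"method": "servo_tool", "body": {"twist": [[0,0,-0.15],[0,0,-0.16],[0,0,-0.16],[0,0,-0.16],[0,0,-0.16],[0,0,-0.16],[0,0,-0.15],[0,0,-0.14]], "xyz": [[0,3,0],[0,4,0],[0,4,0],[-0.5,4,0],[-0.5,4,0],[-0.5,4,0],[-0.2,2.3,-1],[0,0,-1.8]], "fingers": [0.8,0.8,0.8,0.8,0.8,0.8,0.8,0.8]}}

```text
time: 16.15
tool_pos: [0.6166, 0.1152, 0.1943]
tool_rot: [0.707, -0.022, 0.707, 0.022]
contact_force: [1.0, -0.4, -0.7]
gripper_width: 0.801
```

```bash
python3 st.py .6185 .113 .075 .06;  python3 wr.py pics/w11.png
```

```text
t 16.15 p [0.6166 0.1152 0.1943] th 0.062 down [ 0.  0. -1.] F [ 0.99 -0.38 -0.72] w 0.801
delta cm [  0.19  -0.22 -11.93] dth -0.002
```

View pics/w11.png

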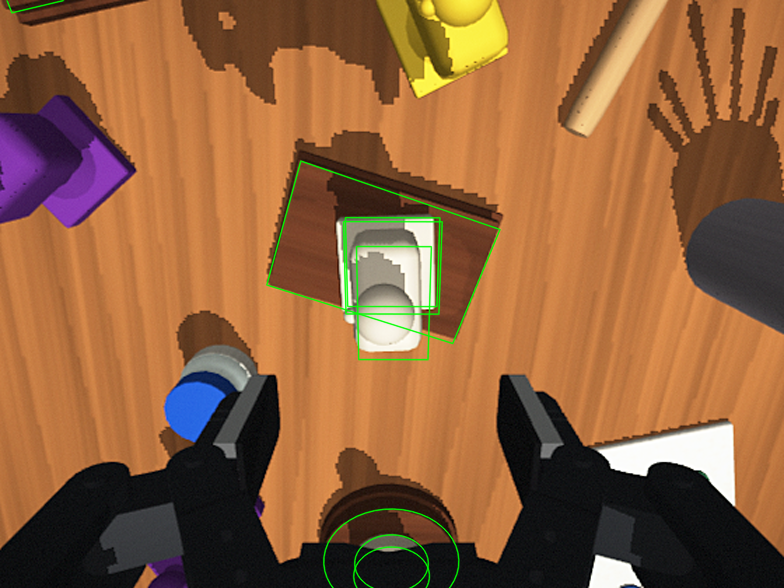

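Call:
{"method": "servo_tool", "body": {"twist": [[0,0,0],[0,0,0],[0,0,0],[0,0,0],[0,0,0],[0,0,0]], "xyz": [[0,-0.2,-3],[0,0,-4],[0,0,-3],[0,0,-1.7],[0,0,-0.7],[0,0,0]], "fingers": [0.8,0.8,0.8,0.8,0.8,0.8]}}

```text
time: 16.95
tool_pos: [0.6173, 0.1113, 0.0713]
tool_rot: [0.707, -0.023, 0.707, 0.023]
contact_force: [0.1, -0.7, 0.2]
gripper_width: 0.796
```

```bash
python3 st.py .617 .113 .07 .06;  python3 wr.py pics/w12.png
```

```text
t 16.95 p [0.6173 0.1113 0.0713] th 0.064 down [ 0.  0. -1.] F [ 0.14 -0.72  0.24] w 0.796
delta cm [-0.03  0.17 -0.13] dth -0.004
```

View pics/w12.png

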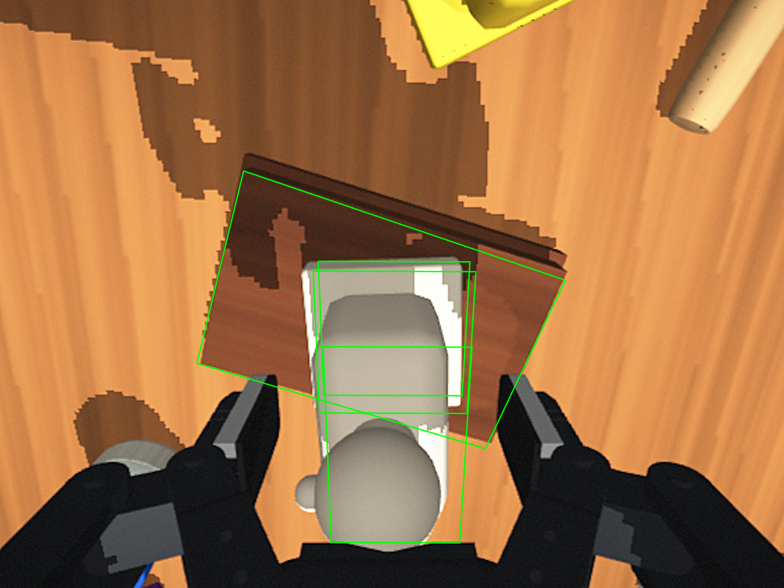

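Call:
{"method": "servo_tool", "body": {"twist": [[0,0,0],[0,0,0],[0,0,0],[0,0,0],[0,0,0],[0,0,0],[0,0,0]], "xyz": [[-0.15,0.2,0],[0,0,0],[0,0,0],[0,0,0],[0,0,0],[0,0,0],[0,0,0]], "fingers": [0.8,0.6,0.5,0.4,0.2,0,0]}}

```text
time: 17.88
tool_pos: [0.616, 0.1134, 0.0715]
tool_rot: [0.707, -0.023, 0.706, 0.023]
contact_force: [0.3, -0.4, 3.9]
gripper_width: 0.412
```

```bash
python3 st.py .617 .113 .07 .06;  python3 wr.py pics/w13.png
```

```text
t 17.88 p [0.616  0.1134 0.0715] th 0.064 down [ 0.001  0.    -1.   ] F [ 0.31 -0.36  3.89] w 0.412
delta cm [ 0.1  -0.04 -0.15] dth -0.004
```

View pics/w13.png

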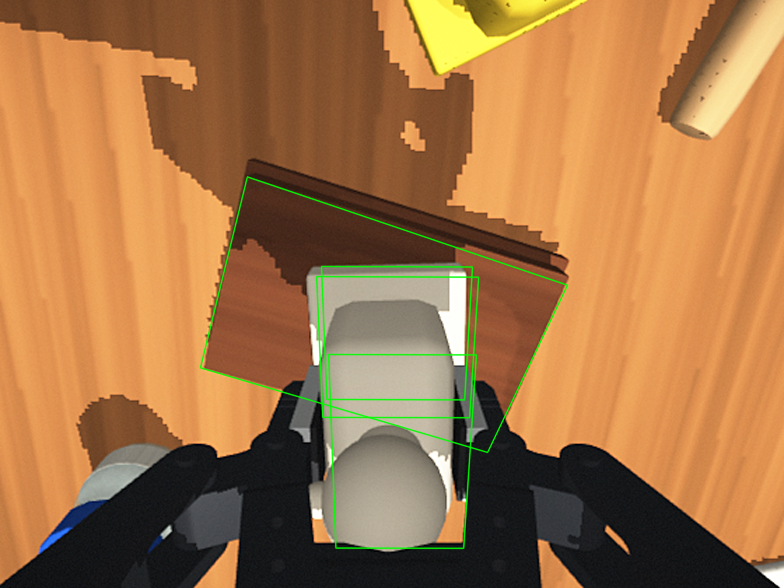

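Call:
{"method": "servo_tool", "body": {"twist": [[0,0,0],[0,0,0],[0,0,0],[0,0,0],[0,0,0.05],[0,0,0.05],[0,0,0.05],[0,0,0.05]], "xyz": [[0,0,1],[0,0,2.5],[0,0,4],[-1,1,3],[-3,3.3,0],[-4,4.3,0],[-4,4.3,0],[-3.5,3.6,0]], "fingers": [0,0,0,0,0,0,0,0]}}

```text
time: 18.92
tool_pos: [0.4578, 0.2791, 0.1745]
tool_rot: [0.7, -0.094, 0.702, 0.094]
contact_force: [0.6, 0.1, -3.3]
gripper_width: 0.411
```

Call:
{"method": "servo_tool", "body": {"twist": [[0,0,0],[0,0,0],[0,0,0],[0,0,0]], "xyz": [[-2,2.2,0],[-0.8,0.8,-1],[0,0,-2],[0,0,0]], "fingers": [0,0,0,0]}}

```text
time: 19.42
tool_pos: [0.431, 0.3065, 0.1421]
tool_rot: [0.699, -0.094, 0.703, 0.092]
contact_force: [-0.0, -0.1, -3.8]
gripper_width: 0.412
```

```bash
python3 st.py .433 .3085 .0715 .26;  python3 wr.py pics/w14.png
```

```text
t 19.43 p [0.431  0.3065 0.1421] th 0.263 down [-0.006 -0.004 -1.   ] F [-0.03 -0.1  -3.83] w 0.412
delta cm [ 0.2   0.2  -7.06] dth -0.003
```

View pics/w14.png

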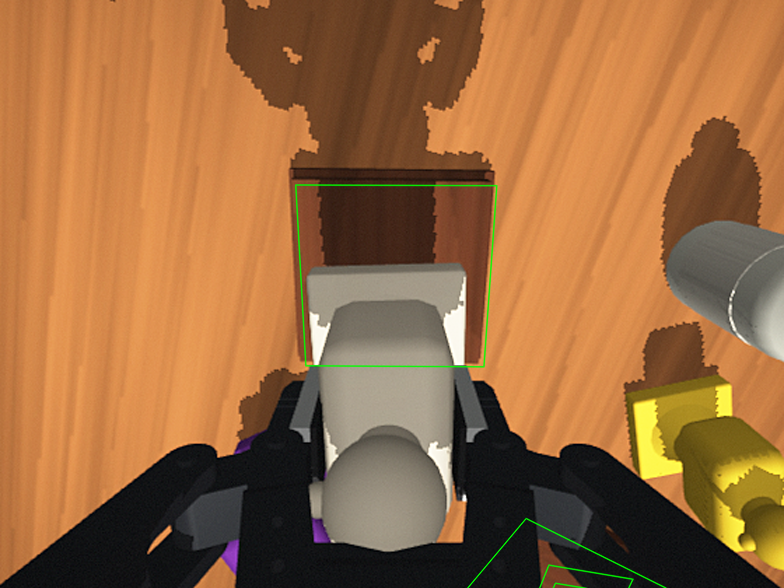

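Call:
{"method": "servo_tool", "body": {"twist": [[0,0,0],[0,0,0],[0,0,0],[0,0,0],[0,0,0]], "xyz": [[0.1,0.2,-2.5],[0,0,-2],[0,0,-1.2],[0,0,-0.4],[0,0,0]], "fingers": [0,0,0,0,0]}}

```text
time: 20.1
tool_pos: [0.4337, 0.3104, 0.085]
tool_rot: [0.701, -0.093, 0.701, 0.093]
contact_force: [0.5, -0.2, -3.0]
gripper_width: 0.414
```

```bash
python3 st.py .433 .309 .0715 .26;  python3 wr.py pics/w15.png
```

```text
t 20.1 p [0.4337 0.3104 0.085 ] th 0.264 down [ 0.  0. -1.] F [ 0.47 -0.25 -3.  ] w 0.414
delta cm [-0.07 -0.14 -1.35] dth -0.004
```

View pics/w15.png

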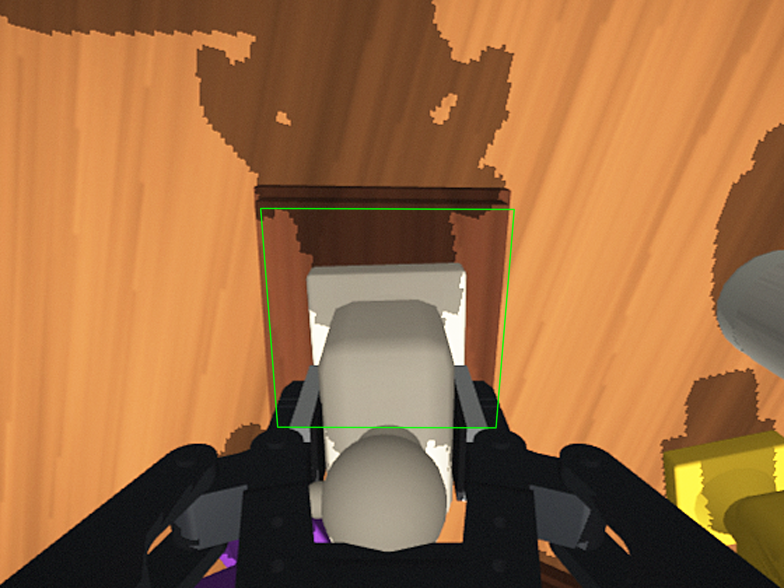

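Call:
{"method": "servo_tool", "body": {"twist": [[0,0,0],[0,0,0],[0,0,0],[0,0,0],[0,0,0]], "xyz": [[-0.1,0,-0.6],[0,0,-0.4],[0,0,-0.2],[0,0,-0.1],[0,0,0]], "fingers": [0,0,0,0,0]}}

```text
time: 20.78
tool_pos: [0.4325, 0.3103, 0.0718]
tool_rot: [0.701, -0.093, 0.701, 0.093]
contact_force: [0.4, 0.3, -3.4]
gripper_width: 0.416
```

Call:
{"method": "servo_tool", "body": {"twist": [[0,0,0],[0,0,0],[0,0,0]], "xyz": [[0,0,-0.1],[0,0,-0.05],[0,0,0]], "fingers": [0,0,0]}}

```text
time: 21.15
tool_pos: [0.4327, 0.3105, 0.0714]
tool_rot: [0.701, -0.093, 0.701, 0.093]
contact_force: [-3.7, -2.0, 6.1]
gripper_width: 0.415
```

In contact. Release.

Call:
{"method": "servo_tool", "body": {"twist": [[0,0,0],[0,0,0],[0,0,0],[0,0,0],[0,0,0],[0,0,0],[0,0,0],[0,0,0]], "xyz": [[0,0,0],[0,0,0],[0,0,0],[0,0,0],[0,0,2],[0,0,4],[0,0,5],[0,0,4]], "fingers": [0.48,0.6,0.8,0.8,0.8,0.8,0.8,0.8]}}

```text
time: 22.15
tool_pos: [0.4328, 0.3105, 0.2226]
tool_rot: [0.702, -0.093, 0.7, 0.093]
contact_force: [0.6, -0.6, 0.2]
gripper_width: 0.802
```

```bash
python3 - <<'E'
import json; d=json.load(open("d.json")); d["bust"]=(.4327,.3105,.26,.025); json.dump(d,open("d.json","w"))
E
python3 st.py .455 -.3003 .23 1.354;  python3 wr.py pics/w16.png
```

```text
t 22.15 p [0.4328 0.3105 0.2226] th 0.264 down [ 0.002  0.001 -1.   ] F [ 0.57 -0.57  0.21] w 0.802
delta cm [  2.22 -61.08   0.74] dth 1.09
```

View pics/w16.png

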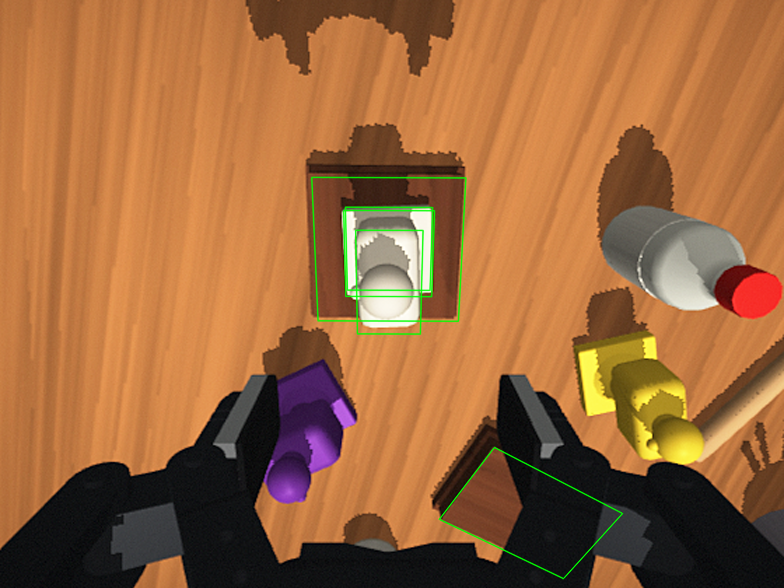

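Call:
{"method": "servo_tool", "body": {"twist": [[0,0,0.13],[0,0,0.14],[0,0,0.14],[0,0,0.14],[0,0,0.14],[0,0,0.14],[0,0,0.13],[0,0,0.13]], "xyz": [[0.5,-4,1],[0.5,-6,0],[0.5,-6,0],[0.5,-6,0],[0.2,-6,0],[0,-6,0],[0,-6,0],[0,-6,0]], "fingers": [0.8,0.8,0.8,0.8,0.8,0.8,0.8,0.8]}}

```text
time: 23.2
tool_pos: [0.4542, -0.1517, 0.2304]
tool_rot: [0.55, -0.444, 0.55, 0.444]
contact_force: [0.5, 0.5, -0.1]
gripper_width: 0.806
```

Call:
{"method": "servo_tool", "body": {"twist": [[0,0,0],[0,0,0],[0,0,0],[0,0,0],[0,0,0]], "xyz": [[0,-6,0],[0,-6,-2],[0,-3,-4],[0,0,-3],[0,0,0]], "fingers": [0.8,0.8,0.8,0.8,0.8]}}

```text
time: 23.82
tool_pos: [0.4526, -0.2979, 0.1371]
tool_rot: [0.551, -0.44, 0.552, 0.445]
contact_force: [0.0, -0.7, 0.6]
gripper_width: 0.799
```

```bash
python3 st.py .456 -.3008 .04 1.354;  python3 wr.py pics/w17.png
```

```text
t 23.82 p [ 0.4526 -0.2979  0.1371] th 1.353 down [-0.005  0.004 -1.   ] F [ 0.01 -0.73  0.58] w 0.799
delta cm [ 0.34 -0.29 -9.71] dth 0.001
```

View pics/w17.png

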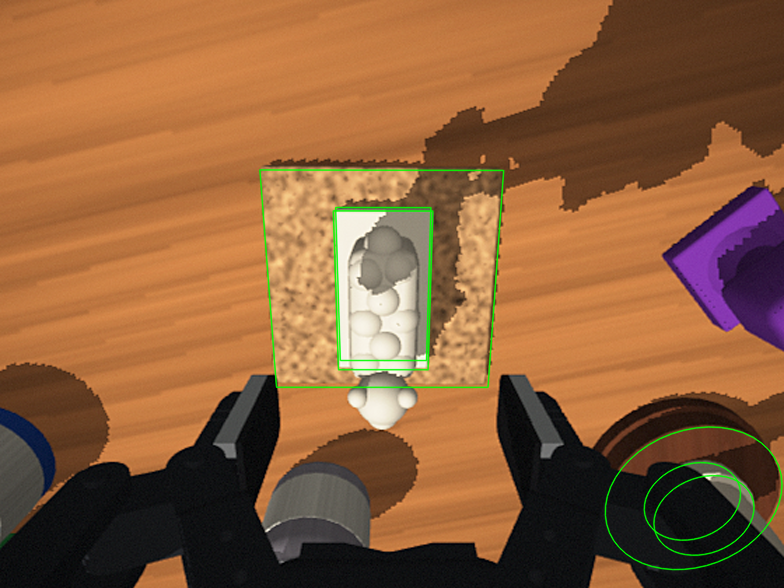

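Call:
{"method": "servo_tool", "body": {"twist": [[0,0,0],[0,0,0],[0,0,0],[0,0,0],[0,0,0]], "xyz": [[0.3,-0.25,-3],[0,0,-3.5],[0,0,-2],[0,0,-1.1],[0,0,0]], "fingers": [0.8,0.8,0.8,0.8,0.8]}}

```text
time: 24.5
tool_pos: [0.4577, -0.3015, 0.0449]
tool_rot: [0.551, -0.443, 0.551, 0.443]
contact_force: [0.6, -0.2, -0.1]
gripper_width: 0.798
```

```bash
python3 st.py .455 -.3008 .04 1.354;  python3 wr.py pics/w18.png
```

```text
t 24.5 p [ 0.4577 -0.3015  0.0449] th 1.354 down [ 0. -0. -1.] F [ 0.61 -0.22 -0.14] w 0.798
delta cm [-0.27  0.07 -0.49] dth -0.0
```

View pics/w18.png

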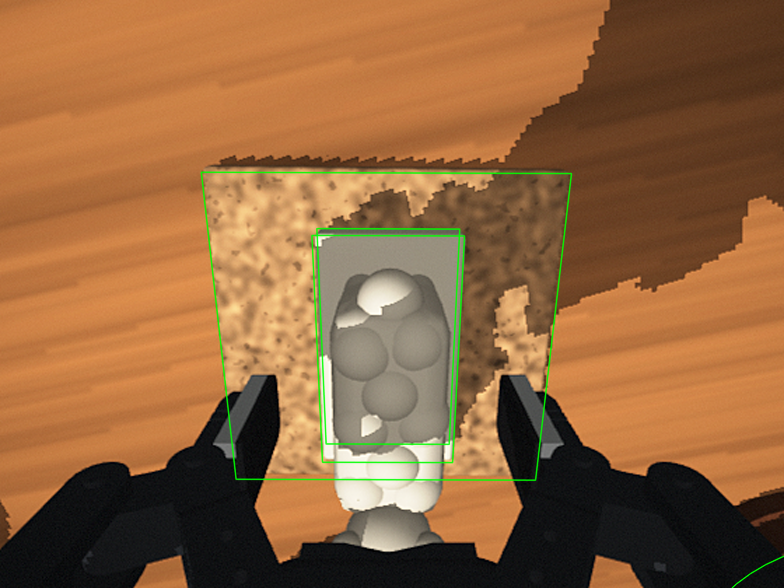

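Call:
{"method": "servo_tool", "body": {"twist": [[0,0,0],[0,0,0],[0,0,0],[0,0,0],[0,0,0],[0,0,0],[0,0,0]], "xyz": [[-0.25,0.1,-0.3],[0,0,0],[0,0,0],[0,0,0],[0,0,0],[0,0,0],[0,0,0]], "fingers": [0.8,0.6,0.5,0.4,0.2,0,0]}}

```text
time: 25.42
tool_pos: [0.4553, -0.3008, 0.042]
tool_rot: [0.551, -0.443, 0.551, 0.443]
contact_force: [0.4, -0.3, 2.1]
gripper_width: 0.367
```

```bash
python3 st.py .455 -.3008 .04 1.354;  python3 wr.py pics/w19.png
```

```text
t 25.43 p [ 0.4553 -0.3008  0.042 ] th 1.354 down [ 0.001 -0.001 -1.   ] F [ 0.41 -0.35  2.1 ] w 0.367
delta cm [-0.03 -0.   -0.2 ] dth -0.0
```

View pics/w19.png

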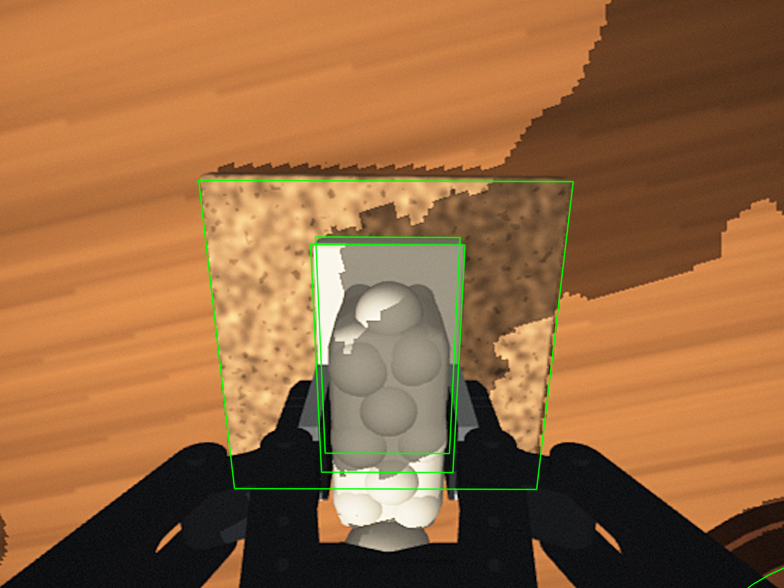

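Call:
{"method": "servo_tool", "body": {"twist": [[0,0,0],[0,0,0],[0,0,0],[0,0,0],[0,0,0],[0,0,0],[0,0,-0.02],[0,0,-0.03]], "xyz": [[0,0,1],[0,0,2.5],[0,0,4.5],[0,1,4],[0.3,3,2],[0.5,5,0],[0.7,5,0],[1,5,0]], "fingers": [0,0,0,0,0,0,0,0]}}

```text
time: 26.48
tool_pos: [0.4792, -0.1087, 0.181]
tool_rot: [0.562, -0.428, 0.563, 0.429]
contact_force: [1.1, 0.7, -3.4]
gripper_width: 0.365
```

Call:
{"method": "servo_tool", "body": {"twist": [[0,0,0],[0,0,0],[0,0,0],[0,0,0],[0,0,0],[0,0,0],[0,0,0],[0,0,0]], "xyz": [[2,5,0],[2.5,5,0],[2.5,5,0],[2.5,4.3,0],[2,2.5,0],[1.4,1,-2],[0,0,-3],[0,0,-1]], "fingers": [0,0,0,0,0,0,0,0]}}

```text
time: 27.48
tool_pos: [0.6066, 0.1176, 0.1182]
tool_rot: [0.56, -0.428, 0.564, 0.43]
contact_force: [0.2, -0.4, -3.3]
gripper_width: 0.365
```

```bash
python3 st.py .6095 .1168 .057 1.306;  python3 wr.py pics/w20.png
```

```text
t 27.48 p [0.6066 0.1176 0.1182] th 1.304 down [-0.006 -0.    -1.   ] F [ 0.21 -0.4  -3.31] w 0.365
delta cm [ 0.29 -0.08 -6.12] dth 0.002
```

View pics/w20.png

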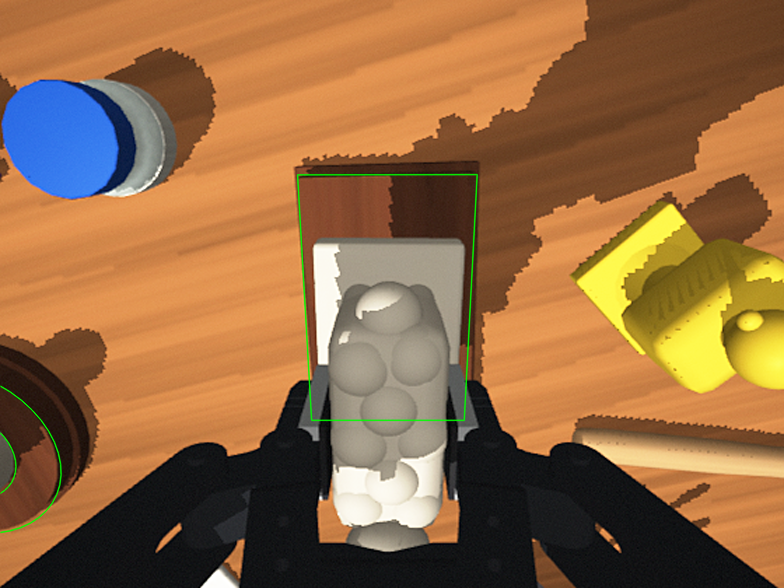

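Call:
{"method": "servo_tool", "body": {"twist": [[0,0,0],[0,0,0],[0,0,0],[0,0,0],[0,0,0]], "xyz": [[0.1,-0.1,-2],[0,0,-2],[0,0,-0.8],[0,0,-0.4],[0,0,0]], "fingers": [0,0,0,0,0]}}

```text
time: 28.15
tool_pos: [0.6102, 0.1165, 0.0697]
tool_rot: [0.562, -0.429, 0.562, 0.429]
contact_force: [-0.8, 0.5, -2.9]
gripper_width: 0.361
```

```bash
python3 st.py .6095 .1168 .057 1.306;  python3 wr.py pics/w21.png
```

```text
t 28.15 p [0.6102 0.1165 0.0697] th 1.304 down [ 0.  0. -1.] F [-0.82  0.54 -2.93] w 0.361
delta cm [-0.07  0.03 -1.27] dth 0.002
```

View pics/w21.png

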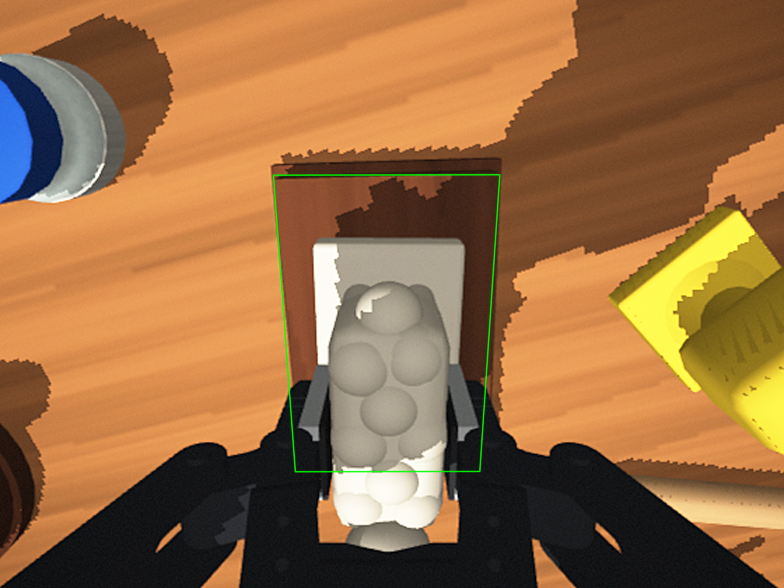

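Aligned; lower gently.

Call:
{"method": "servo_tool", "body": {"twist": [[0,0,0],[0,0,0],[0,0,0],[0,0,0],[0,0,0]], "xyz": [[0,0,-0.6],[0,0,-0.4],[0,0,-0.2],[0,0,-0.1],[0,0,0]], "fingers": [0,0,0,0,0]}}

```text
time: 28.82
tool_pos: [0.6102, 0.1166, 0.057]
tool_rot: [0.562, -0.429, 0.562, 0.429]
contact_force: [-1.6, 0.2, 0.6]
gripper_width: 0.361
```

Call:
{"method": "servo_tool", "body": {"twist": [[0,0,0],[0,0,0]], "xyz": [[0,0,-0.05],[0,0,0]], "fingers": [0,0]}}

```text
time: 29.08
tool_pos: [0.6102, 0.1166, 0.057]
tool_rot: [0.562, -0.429, 0.562, 0.429]
contact_force: [-4.2, 0.7, 6.5]
gripper_width: 0.364
```

Call:
{"method": "servo_tool", "body": {"twist": [[0,0,0],[0,0,0],[0,0,0],[0,0,0],[0,0,0],[0,0,0],[0,0,0],[0,0,0]], "xyz": [[0,0,0],[0,0,0],[0,0,0],[0,0,0],[0,0,2],[0,0,5],[0,0,5],[0,0,5]], "fingers": [0.45,0.6,0.8,0.8,0.8,0.8,0.8,0.8]}}

```text
time: 30.08
tool_pos: [0.6101, 0.1166, 0.2296]
tool_rot: [0.563, -0.429, 0.561, 0.429]
contact_force: [-1.1, 0.2, 0.2]
gripper_width: 0.801
```

```bash
python3 - <<'E'
import json; d=json.load(open("d.json")); d["sheep"]=(.6117,.1162,-.265,.025); json.dump(d,open("d.json","w"))
E
python3 st.py;  python3 wr.py pics/w22.png
```

```text
t 30.07 p [0.6101 0.1166 0.2296] th 1.304 down [ 0.002  0.    -1.   ] F [-1.13  0.17  0.22] w 0.801
```

View pics/w22.png

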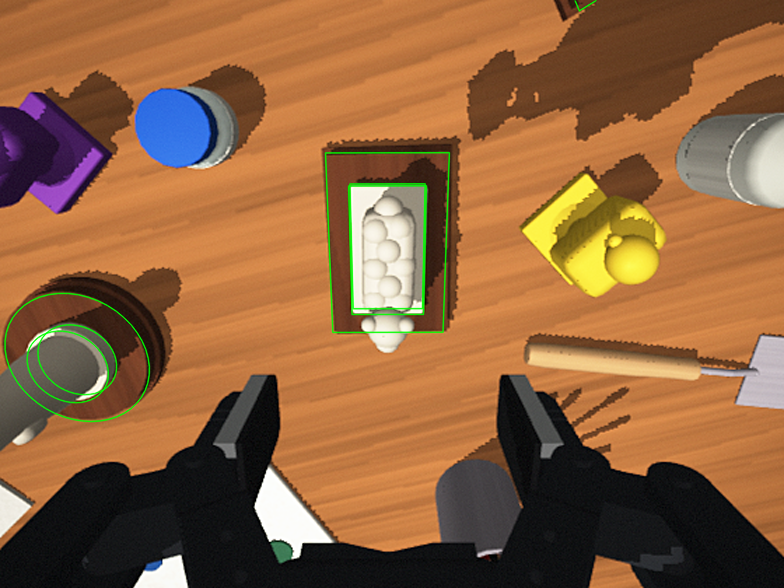

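Call:
{"method": "servo_tool", "body": {"twist": [[0,0,0],[0,0,0],[0,0,0],[0,0,0],[0,0,0],[0,0,0],[0,0,0],[0,0,0]], "xyz": [[-2,3,3],[-4,4,0],[-4,4,0],[-4.5,4,0],[-4.5,4,0],[-4.5,4,0],[-4.5,4,0],[-4,4,0]], "fingers": [0.8,0.8,0.8,0.8,0.8,0.8,0.8,0.8]}}

```text
time: 31.12
tool_pos: [0.2884, 0.4278, 0.2579]
tool_rot: [0.563, -0.429, 0.561, 0.429]
contact_force: [0.2, 0.4, 0.5]
gripper_width: 0.804
```

Call:
{"method": "servo_tool", "body": {"twist": [[0,0,0],[0,0,0],[0,0,0],[0,0,0]], "xyz": [[-2,5,0],[-3,5,0],[-3,5,0],[0,0,0]], "fingers": [0.8,0.8,0.8,0.8]}}

```text
time: 31.62
tool_pos: [0.2077, 0.579, 0.2569]
tool_rot: [0.561, -0.43, 0.561, 0.431]
contact_force: [0.8, 0.1, -0.2]
gripper_width: 0.801
```

Run:
```python
from ov import *
import json; d=json.load(open("d.json"))
for n,f,c in [("top",2.6,(120,130,425,275)),("scene",2.3,(120,140,460,320))]:
    im=vision.grab_frame(n)[:,:,::-1].copy(); overlay(n,im,d,c,f,f"pics/f_{n}.png")
```

```text
(no output)
```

View pics/f_top.png

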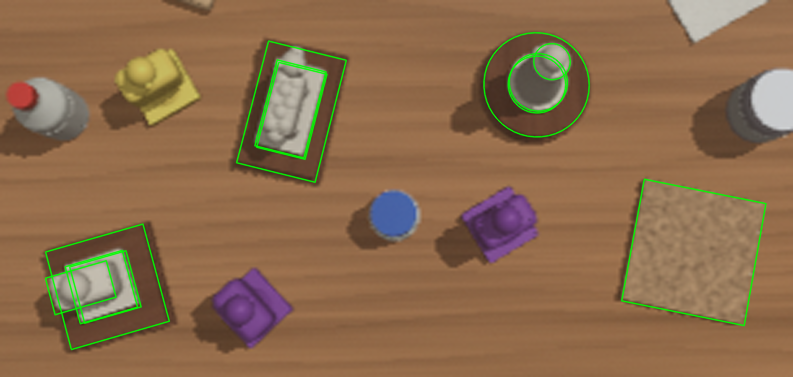

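View pics/f_scene.png

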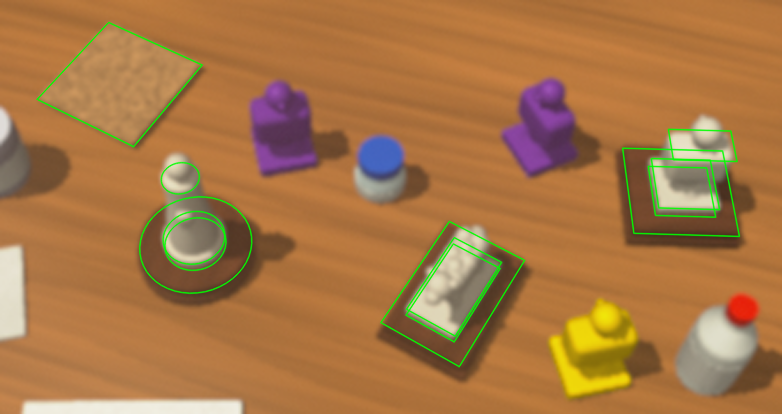

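```bash
python3 -c "
from plant import job; print(job.job_done())"
```

```text
the job is handed in; nothing more can be done
None
```

All three figures now stand on their matching plinths, and I handed the job in at about 32 s of the 112 s allowed; no verdict was reported. I set the sheep on the cork mat first, then moved the lady to the round plinth, the bust to the square one and the sheep from the mat to the oblong one.

- **Position:** the last top and scene pictures, with the expected outlines drawn over them, show each figure upright and within about 3 mm of its plinth's middle. The limit is 12 mm. The bust is the least exact, possibly 2–3 mm towards the robot.
- **Alignment:** the sheep's long side and the bust's edges look parallel to their plinths.
- **Bystanders:** the paint jar, bottle and tin look unmoved, and no look-alike was touched. The gripper was clear of everything at the end.
- **Disagreement:** before the first grip, the camera estimate of the sheep's position was about 5 mm off sideways. The closing fingers evened this out, and later checks agreed to about 1–3 mm.

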